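# Tamp the lantern feet level

### The job

In each of the two pine boxes one lantern foot is riding up on the others. Take the tamper by its handle and press the feet down flat and level, the taller box first and then the lower one: push squarely down until the soft underlay has given all it will and the bed is firm, then lean on it steadily with about one kilogram's weight (10 N) for a good second, without ramming it. Then stand the tamper upright in the middle of its plywood pad again and let go; touch the feet only with the tamper and leave everything else as it is.

Things in the scene. Friction and masses are not known exactly. Their poses are not given: they have to be found in the camera images.
- box_tall: The taller of two square open pine boxes, fixed to the bench: 116 x 116 mm outside, 104 x 104 mm inside, walls and floor 6 mm thick, rim 90 mm above the bench; origin at the centre of its underside (bench level), x and y along its walls, z up. Its four feet stand on a packing board inside it.
- bed_tall (a point): Centre of the top of the packing board (100 x 100 mm) inside the taller box, 26 mm above the box's origin when unloaded. The board lies on a soft underlay: under a push of about 1 to 3 N it sinks straight down, by anything from 5 to 16 mm (different every time and in each box, and not to be seen from outside), and then comes up hard against firm ground; it rises again slowly when let go. Feet standing flat on it have their tops 26 mm above this point.
- foot_t0: Loose turned beech lantern foot: a puck 36 mm across and 26 mm high, 30 g, with bulging rounded sides and flat ends 25 mm across; origin at the centre of its underside, z up. It lies between the others, 9 mm from the middle of the taller box and rides up about 12 mm on the shoulders of its three neighbours; a straight push of 1 to 3 N makes it spread them (there is room to the walls) and drop flat on the board.
- foot_t1: Loose turned beech lantern foot: a puck 36 mm across and 26 mm high, 30 g, with bulging rounded sides and flat ends 25 mm across; origin at the centre of its underside, z up. One of the three that stand around the proud one in the taller box, flat on the board.
- foot_t2: Loose turned beech lantern foot: a puck 36 mm across and 26 mm high, 30 g, with bulging rounded sides and flat ends 25 mm across; origin at the centre of its underside, z up. One of the three that stand around the proud one in the taller box, flat on the board.
- foot_t3: Loose turned beech lantern foot: a puck 36 mm across and 26 mm high, 30 g, with bulging rounded sides and flat ends 25 mm across; origin at the centre of its underside, z up. One of the three that stand around the proud one in the taller box, flat on the board.
- box_low: The lower of two square open pine boxes, fixed to the bench: 116 x 116 mm outside, 104 x 104 mm inside, walls and floor 6 mm thick, rim 65 mm above the bench; origin at the centre of its underside (bench level), x and y along its walls, z up. Its four feet stand on a packing board inside it.
- bed_low (a point): Centre of the top of the packing board (100 x 100 mm) inside the lower box, 26 mm above the box's origin when unloaded. The board lies on a soft underlay: under a push of about 1 to 3 N it sinks straight down, by anything from 5 to 16 mm (different every time and in each box, and not to be seen from outside), and then comes up hard against firm ground; it rises again slowly when let go. Feet standing flat on it have their tops 26 mm above this point.
- foot_w0: Loose turned beech lantern foot: a puck 36 mm across and 26 mm high, 30 g, with bulging rounded sides and flat ends 25 mm across; origin at the centre of its underside, z up. It lies between the others, 9 mm from the middle of the lower box and rides up about 12 mm on the shoulders of its three neighbours; a straight push of 1 to 3 N makes it spread them (there is room to the walls) and drop flat on the board.
- foot_w1: Loose turned beech lantern foot: a puck 36 mm across and 26 mm high, 30 g, with bulging rounded sides and flat ends 25 mm across; origin at the centre of its underside, z up. One of the three that stand around the proud one in the lower box, flat on the board.
- foot_w2: Loose turned beech lantern foot: a puck 36 mm across and 26 mm high, 30 g, with bulging rounded sides and flat ends 25 mm across; origin at the centre of its underside, z up. One of the three that stand around the proud one in the lower box, flat on the board.
- foot_w3: Loose turned beech lantern foot: a puck 36 mm across and 26 mm high, 30 g, with bulging rounded sides and flat ends 25 mm across; origin at the centre of its underside, z up. One of the three that stand around the proud one in the lower box, flat on the board.
- tamper: Hand tamper standing upright on its plywood pad: round flat steel plate 76 mm across, 14 mm thick, with a straight round wooden handle 26 mm across rising from the plate's centre to 132 mm above its underside; about 0.4 kg. Origin at the centre of the plate's underside, z up along the handle.
- plate: The steel plate of the tamper (part of it, rigid); same origin and axes as the tamper.
- pad: Plywood pad, the tamper's parking place, fixed to the bench: 110 x 110 mm, 8 mm thick; origin at the centre of its underside, x and y along its edges.
- glue: Bystander: loose white glue bottle, 52 mm across, 130 mm high, standing behind the boxes; origin at the centre of its underside.
- offcut: Bystander: loose wood offcut 70 x 26 x 19 mm lying between the boxes and the pad, long side along its x; origin at the centre of its underside.
- tape: Bystander: loose roll of yellow tape lying flat, 64 mm across, 24 mm high; origin at the centre of its underside.
Things that resemble listed ones, but are neither listed nor needed, are in the scene too. What is shaped like the foot_w2 but yellow is not meant.

How it is judged:
By the outcome, as a careful person would: the job done as asked, in the order asked, and still so for the second after the job is handed in, with the robot touching nothing.
It also fails if it takes over 70 s, if anything falls off the work surface, if the arm or the gripper's body presses on something with over 40 N, if the wrist force passes 120 N, or if a joint passes its speed limit or range.

### The arm

A 6-joint arm with a two-finger parallel gripper is mounted at the origin on the work surface. World frame = base frame: x ahead of the robot, y to its left, z up, the work surface at z = 0. Lengths are in m, angles in rad, forces in N, time in s.
With the tool pointing down it reaches from about 0.35 to 0.775 m from the base axis. Payload 7.3 kg.
Tool frame: the origin (TCP) lies midway between the tips of the shut fingers; the grasp point (between the pads) lies grasp_offset behind it (grasp_offset is the distance from the TCP to the grasp point, in m); z points along the fingers, y is the line along which they close (so a half turn about z gives the same grasp; the last joint's range is limited). The gripper opens to 92 mm and grips with 3 to 60 N. Pads are 19 mm wide; open, the fingers measure 130 mm over their backs; the gripper's body (75 mm by 190 mm) begins 47 mm behind the grasp point.
Start: joints at [0.997, 0.342, 1.524, -0, 1.275, -0.146], TCP at [0.218, 0.478, 0.227] pointing down, gripper open.
Joint ranges: [-2.53, 2.53], [-0.77, 2.02], [0.04, 2.7], [-1, 4.14], [0.28, 2.66], [-3.11, 3.11]. Speed limits (rad/s): [2.57, 2.57, 3.14, 3.14, 3.14, 3.14].

### API

Orientations are given as [roll, pitch, yaw] about the fixed x, y, z axes, in that order (R = Rz(yaw) Ry(pitch) Rx(roll)).
In Python, from cell import * gives the robot as it stands.
- The arm moves only by the tool step_arm, never from a script. Its argument "plan" is a list of rows, each a list of 5 numbers: the closure, from -1 (fully open) to 1 (shut), then the shift along the tool's x, y, z in m, then the turn about the tool's z in rad. In form: [[hand, x, y, z, twist], ...]. A call has 1 to 20 rows; each row is the pose to reach, as a shift and turn from the pose commanded when the call began, along the tool's axes at that moment; what a row does not reach only later rows make up. A row lasts 1/8 s, in which the tool goes at most 62.5 mm and 10.7 degrees, less where a joint would pass 70% of its speed; a pose out of reach is approached as far as the arm can. A call with a gripper value outside its range is refused whole. The fingers move at their own pace and stop on an object; "grip_force" is the grip in N (left out, the last holds). Time passes only in rows, so rows that repeat a pose let the fingers close. It gives the time, the measured TCP pose, the force, the opening and the grip force at its end, in the units of the state.
- observe(): the state, without advancing time (a new reading comes with each control period).
- read_camera(name): name is "side" or "top" or "wrist"; returns a dict with "img" (384x512x3 uint8, red, green, blue), "range_z" (384x512 float32, m along the optical axis (not along the pixel's ray), 0 where there is no reading), "fx", "fy", "cx", "cy" (pixels), "R" (3x3) and "t" (3): a world point X has camera coordinates R X + t; the wrist camera has in their place "T_tool_cam" (4x4, takes a point from camera to tool coordinates, whose origin is the TCP and whose axes are the flange's). Camera axes: x right, y down, z forward; pixel columns grow to the right and rows downward; lengths in m; the calibration is good to about 2 mm. A picture is of the moment at which its call begins: read the wrist's pose just before it.
- hand_in(): hands the job in; it is judged then, once.
The state is a dict: "time": time; "qpos": joint angles; "qvel": joint speeds; "joint_efforts": joint torques, N m; "tool_pos": TCP position; "tool_rot": TCP orientation; "contact_force": force on the tool from outside, world axes, zero at the start; "torque": the same for the moment, N m; "opening": finger opening in m; "grip_force": force on a finger pad.
Only numpy, scipy, OpenCV 4.12 (cv2) and the standard library are available. Lean on these libraries where they do the work, as an engineer would, in place of code of your own. Each camera call takes 0.05 s, during which the arm holds its last target. There are 200 camera calls.

## Working session

There is one attempt and no reset: what is moved stays moved. The work goes in short steps, Python scripts to look and compute and a tool call to move; the robot and the scene stay as the last step left them, time stands still between calls to the robot, and variables do not carry over. Pictures are saved under pics/ and viewed, at most 10 in all, crops included, and the job is handed in when it is done.

Besides the shell and the picture viewer there is one more tool, called after "Emit:" as name(argument=value, ...), one argument or row to a line, values as JSON. step_arm: Moves the arm, as the interface text tells. Its arguments: {"type":"object","properties":{"plan":{"type":"array","items":{"type":"array","items":{"type":"number"}}},"grip_force":{"type":"number"}},"required":["plan"]}

```bash
mkdir -p pics; ls; python3 - <<'E'
from cell import *
import cv2,numpy as np
s=observe(); print({k:np.round(v,3).tolist() for k,v in s.items()})
try: print(grasp_offset)
except Exception as e: print(e)
for n in("top","side"):
    c=read_camera(n); np.savez(n+".npz",**c); cv2.imwrite(f"pics/{n}0.png",c["img"][:,:,::-1]); print(n,c["fx"],c["cx"],c["cy"],np.round(c["R"],3).tolist(),c["t"])
E
```

```text
pics
{'time': 0.0, 'qpos': [0.997, 0.343, 1.525, -0.0, 1.275, -0.146], 'qvel': [0.0, 0.0, -0.0, 0.0, 0.0, -0.002], 'joint_efforts': [-0.0, -43.126, -24.421, 0.072, 0.056, -0.0], 'tool_pos': [0.218, 0.477, 0.226], 'tool_rot': [-3.14, -0.0, 2.714], 'contact_force': [0.0, 0.001, 0.183], 'torque': [-0.015, -0.015, -0.027], 'grip_force': 0.0, 'opening': 0.092}
0.0188
top 366.21039267388636 257.7115804273555 194.239913536155 [[-0.03, -0.999, 0.017], [-0.997, 0.028, -0.078], [0.077, -0.019, -0.997]] [-0.00316401  0.60965006  0.87324824]
side 376.0599037712939 256.65509935648544 186.12780224420484 [[0.955, -0.295, 0.008], [-0.206, -0.688, -0.696], [0.211, 0.663, -0.718]] [-0.57733939  0.16775557  0.74931998]
```

View pics/top0.png

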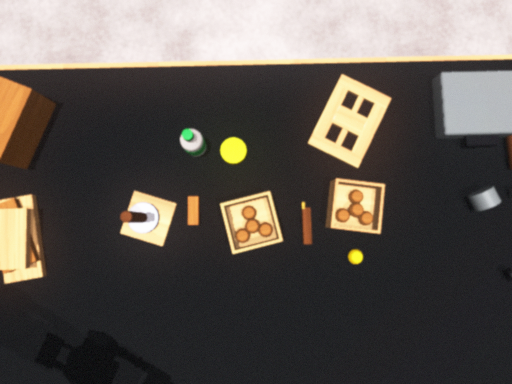

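View pics/side0.png

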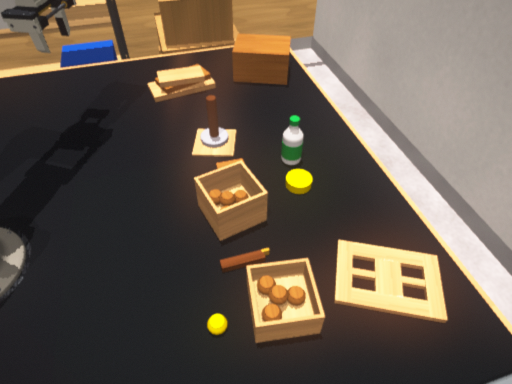

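The top view shows the tamper on its pad at about (143,217) with handle top (126,216). The taller box is at (250,222), the lower box at (356,206), the offcut at (193,210), the glue at (193,142) and the tape at (233,150). Possible confusions: the yellow puck at (355,257), the brown handled tool at (307,224), the slotted frame at (349,120) and the stacked boards at (20,240).

```bash
cat > h.py <<'E'
import numpy as np,cv2
def cloud(c):
    v,u=np.mgrid[0:384,0:512]; z=c["range_z"]
    P=np.stack([(u-c["cx"])/c["fx"]*z,(v-c["cy"])/c["fy"]*z,z],-1)
    W=(P-c["t"])@c["R"]; W[z==0]=np.nan; return W
def rect(p):
    (a,b),(w,h),t=cv2.minAreaRect(p.astype(np.float32)*1000); return np.round([a,b,w,h,t],1)
E
python3 - <<'E'
from h import *
for n,R in(("top",dict(tall=(215,285,188,258),low=(320,392,172,240),tam=(105,182,185,250),off=(180,205,190,230),glue=(172,212,122,162))),("side",dict(tall=(190,270,155,240),low=(240,325,255,345),tam=(188,240,90,160)))):
    c=np.load(n+".npz"); W=cloud(c)
    for k,(a,b,d,e) in R.items():
        P=W[d:e,a:b].reshape(-1,3); P=P[~np.isnan(P[:,0])]
        print(n,k,"bench z med",np.round(np.median(P[P[:,2]<.006][:,2]),4))
        for lab,lo,hi in {"tall":[("rim",.083,.097)],"low":[("rim",.058,.072)],"tam":[("handletop",.128,.15),("handle",.05,.12),("plate",.016,.028),("pad",.005,.0125)],"off":[("off",.012,.03)],"glue":[("g",.05,.14)]}[k]:
            q=P[(P[:,2]>lo)&(P[:,2]<hi)]
            if len(q)>4: print(n,k,lab,len(q),q.mean(0).round(4),rect(q[:,:2]))
c=np.load("top.npz");W=cloud(c)
print("feet tops z")
for (a,b,d,e) in((225,275,200,245),(335,375,188,228)): print((W[d:e:4,a:b:4,2]*1000).round())
E
```

```text
top tall bench z med 0.0005
top tall rim 554 [ 0.5408 -0.0016  0.0903] [541.7  -2.3 116.  115.9  12.7]
top low bench z med 0.0001
top low rim 710 [ 0.5714 -0.2528  0.0644] [ 572.6 -252.8  117.4  116.    81.4]
top tam bench z med 0.0009
top tam handletop 134 [0.561  0.2596 0.1395] [561.2 260.5  24.2  23.2  88.5]
top tam handle 102 [0.5604 0.2515 0.0882] [562.  253.4  24.4  10.3   5.6]
top tam plate 570 [0.5604 0.2551 0.0225] [560.7 258.9  70.3  75.3  85.7]
top tam pad 1175 [0.5573 0.2416 0.0087] [566.4 257.4 169.2 133.2  76.2]
top off bench z med 0.0007
top off off 315 [0.5753 0.1391 0.0191] [575.8 139.8  26.4  68.7  88.3]
top glue bench z med 0.0006
top glue g 459 [0.7298 0.1273 0.0962] [734.1 130.1  46.1  52.4  35.7]
side tall bench z med -0.0021
side tall rim 638 [ 0.5418 -0.0097  0.087 ] [542.3  -5.1 117.5 119.   12.8]
side low bench z med -0.0017
side low rim 1237 [ 0.5713 -0.2605  0.0625] [ 573.2 -255.   118.1  116.2   81.3]
side tam bench z med -0.0024
side tam handletop 70 [0.5607 0.2544 0.1354] [561.8 257.9  25.7  22.8  75.7]
side tam handle 221 [0.5599 0.2493 0.0862] [559.7 
[... 574 characters left out ...]
70. 27. 27. 40. 56. 66. 61. 61. 52. 51. 53. 26.]
 [ 2. 91. 27. 49. 55. 52. 58. 61. 27. 53. 51. 54. 26.]
 [ 2. 90. 24. 52. 54. 53. 42. 27. 27. 28. 46. 27. 27.]
 [ 5. 90. 30. 44. 51. 51. 28. 29. 28. 26.  7. 38. 78.]
 [ 1. -1. 68. 28. 25. 26. 27. 33. 72. 93. 93. 91.  0.]]
[[65. 26. 25. 25. 25. 23. 27. 28. 27. 16.]
 [69. 27. 25. 24. 48. 53. 51. 28. 26. 27.]
 [67. 25. 26. 29. 47. 51. 53. 26. 27. 26.]
 [64. 26. 25. 26. 44. 53. 51. 24. 26. 24.]
 [65. 25. 24. 26. 57. 62. 60. 27. 27. 25.]
 [24. 24. 44. 28. 59. 62. 65. 27. 26. 27.]
 [38. 53. 52. 52. 60. 66. 65. 47. 49. 24.]
 [41. 53. 51. 54. 26. 56. 59. 52. 53. 52.]
 [29. 46. 52. 46. 26. 26. 43. 49. 50. 52.]
 [27. 26. 27. 24. 28. 27. 26. 44. 48. 23.]]
```

```bash
cat >> h.py <<'E'
def shift(s,x,y,z):
    from scipy.spatial.transform import Rotation as Ro
    return (Ro.from_euler("xyz",s["tool_rot"]).inv().apply(np.array([x,y,z])-s["tool_pos"])*1000).round(1)
E
python3 - <<'E'
from h import *
from cell import observe
for n,(a,b,d,e) in(("top",(105,190,180,255)),("side",(185,245,120,165))):
    c=np.load(n+".npz");W=cloud(c)[d:e,a:b]; I=c["img"][d:e,a:b].astype(int)
    m=(I[...,0]>120)&(I[...,0]-I[...,2]>40)&(W[...,2]>.002)&(W[...,2]<.016)
    _,l,st,ce=cv2.connectedComponentsWithStats(m.astype(np.uint8)); k=1+st[1:,4].argmax()
    print(n,rect(W[l==k][:,:2]),W[l==k][:,2].mean())
    if n=="top":
      cv2.imwrite("pics/crop.png",cv2.resize(c["img"][d:e,a:b,::-1],None,fx=7,fy=7))
s=observe(); print(shift(s,.5615,.2595,.19),shift(s,.5615,.2595,.089))
E
```

```text
top [559.6 252.8 114.4 113.7  70.8] 0.008589221728448523
side [559.6 247.5 113.7 110.8  70.2] 0.005505601312113268
[-403.3  -55.5   36.1] [-403.4  -55.4  137.1]
```

View pics/crop.png

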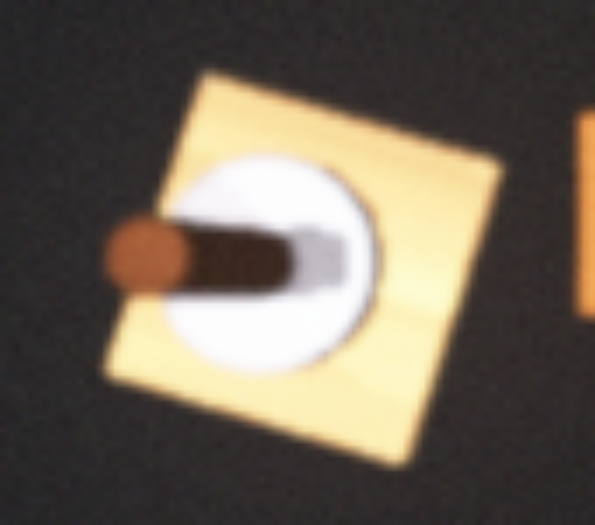

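The crop shows the tamper plate centred at about (268,265) and the pad centre at about (304,270). After parallax, the tamper stands roughly 6 mm to the +y side of the pad's middle, so I'll return it to the pad centre.

Emit:
step_arm(
  plan=[
    [-1,-0.06,-0.008,0,0],
    [-1,-0.12,-0.016,0.01,0],
    [-1,-0.18,-0.024,0.01,0],
    [-1,-0.24,-0.033,0.02,0],
    [-1,-0.3,-0.041,0.03,0],
    [-1,-0.36,-0.05,0.035,0],
    [-1,-0.403,-0.055,0.035,0],
    [-1,-0.403,-0.055,0.035,0],
    [-1,-0.403,-0.055,0.035,0],
  ],
  grip_force=50,
)

```text
time: 1.23
tool_pos: [0.5609, 0.2607, 0.1912]
tool_rot: [-3.141, -0.001, 2.714]
contact_force: [0.5, -0.2, 0.0]
opening: 0.0916
grip_force: 0.0
```

```bash
cat >> h.py <<'E'
def wcloud(c,s):
    from scipy.spatial.transform import Rotation as Ro
    v,u=np.mgrid[0:384,0:512]; z=c["range_z"]
    P=np.stack([(u-c["cx"])/c["fx"]*z,(v-c["cy"])/c["fy"]*z,z],-1)
    T=c["T_tool_cam"]; W=(P@T[:3,:3].T+T[:3,3])@Ro.from_euler("xyz",s["tool_rot"]).as_matrix().T+s["tool_pos"]; W[z==0]=np.nan; return W
E
python3 - <<'E'
from h import *
from cell import *
s=observe(); c=read_camera("wrist"); print(s["time"],np.round(s["tool_pos"],4),s["tool_rot"],s["contact_force"])
cv2.imwrite("pics/w1.png",c["img"][:,:,::-1]); W=wcloud(c,s); np.savez("w1.npz",W=W,img=c["img"]); I=c["img"].astype(int)
near=np.hypot(W[...,0]-.5615,W[...,1]-.258)<.09
for lab,lo,hi in(("top",.128,.15),("plate",.018,.028)):
    q=W[near&(W[...,2]>lo)&(W[...,2]<hi)]
    if len(q)>5: print(lab,len(q),q.mean(0).round(4),rect(q[:,:2]))
m=near&(I[...,0]>120)&(I[...,0]-I[...,2]>40)&(W[...,2]>.003)&(W[...,2]<.016)
if m.sum()>5: print("pad",m.sum(),rect(W[m][:,:2]))
E
```

```text
1.225 [0.5609 0.2607 0.1912] [-3.14093839e+00 -1.44718518e-03  2.71359923e+00] [ 0.49834371 -0.17307456  0.03329855]
top 1088 [0.5599 0.2606 0.1382] [561.  260.1  24.8  24.6  25.9]
plate 2796 [0.5542 0.2629 0.0211] [558.8 260.8  74.9  69.5  65. ]
pad 1616 [560.  249.9 110.  110.5  71.3]
```

View pics/w1.png

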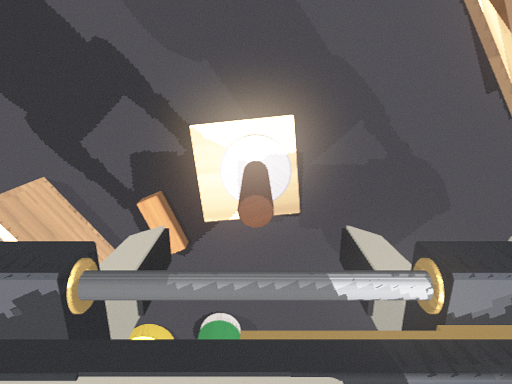

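The wrist view shows the handle top at (256,211) midway between the fingers, with the pad and plate beneath at (248,168) and (255,170). The handle position (0.561, 0.260) agrees with the TCP, so I'll descend and grip.

Emit:
step_arm(
  plan=[
    [-1,0,0,0.05,0],
    [-1,0,0,0.09,0],
    [-1,0,0,0.102,0],
    [-1,0,0,0.102,0],
    [1,0,0,0.102,0],
    [1,0,0,0.102,0],
    [1,0,0,0.102,0],
    [1,0,0,0.102,0],
    [1,0,0,0.102,0],
    [1,0,0,0.102,0],
    [1,0,0,0.102,0],
    [1,0,0,0.102,0],
  ],
  grip_force=50,
)

```text
time: 2.78
tool_pos: [0.5617, 0.2605, 0.0897]
tool_rot: [3.141, -0.0, 2.714]
contact_force: [0.1, 0.4, -0.1]
opening: 0.0253
grip_force: 50.0
```

Emit:
step_arm(
  plan=[
    [1,0,0,-0.02,0],
    [1,0,0,-0.06,0],
    [1,0,0,-0.1,0],
    [1,0,0,-0.13,0],
    [1,0,0,-0.13,0],
    [1,0,0,-0.13,0],
    [1,0,0,-0.13,0],
  ],
)

```text
time: 3.65
tool_pos: [0.5608, 0.2602, 0.2175]
tool_rot: [-3.139, -0.003, 2.714]
contact_force: [-0.5, 0.1, -4.6]
opening: 0.0256
grip_force: 50.0
```

```bash
python3 - <<'E'
from h import *
from cell import *
s=observe(); print(s["time"],np.round(s["tool_pos"],4),s["tool_rot"].round(4) if hasattr(s["tool_rot"],"round") else s["tool_rot"],np.round(s["contact_force"],2),s["opening"])
print(shift(s,.542,-.003,s["tool_pos"][2]))
c=read_camera("wrist"); W=wcloud(c,s); I=c["img"].astype(int); cv2.imwrite("pics/w2.png",c["img"][:,:,::-1])
near=np.hypot(W[...,0]-.5615,W[...,1]-.258)<.1
z=W[...,2]
q=W[near&(z>.14)&(z<.16)]; print("plate",len(q),q.mean(0),rect(q[:,:2])); print(np.linalg.lstsq(np.c_[q[:,:2]-q[:,:2].mean(0),np.ones(len(q))],q[:,2],rcond=None)[0])
m=near&(I[...,0]>100)&(I[...,0]-I[...,2]>30)&(z>-.003)&(z<.016)
if m.sum()>5: print("pad",m.sum(),rect(W[m][:,:2]))
c=read_camera("top");W=cloud(c);W=W[185:255,110:190];I=c["img"][185:255,110:190].astype(int);z=W[...,2]
m=(I[...,0]>100)&(I[...,0]-I[...,2]>30)&(z>.002)&(z<.016)
if m.sum()>5: print("pad top",m.sum(),rect(W[m][:,:2]))
E
```

```text
3.65 [0.5608 0.2602 0.2175] [-3.1390e+00 -2.9000e-03  2.7137e+00] [-0.47  0.09 -4.59] 0.025633523055607815
[ -92.1 -247.3    0.4]
plate 5305 [0.55061226 0.26393814 0.14895208] [556.8 261.1  75.4  67.5  65. ]
[ 0.0098776  -0.00726006  0.14895208]
pad 2748 [533.6 262.1 128.5  92.4  78.2]
pad top 1272 [558.7 250.9 109.3 114.   72.4]
```

Emit:
step_arm(
  plan=[
    [1,-0.008,-0.02,0,0],
    [1,-0.022,-0.06,0,0],
    [1,-0.04,-0.11,0,0],
    [1,-0.06,-0.16,0,0],
    [1,-0.078,-0.21,0,0],
    [1,-0.088,-0.237,0,0],
    [1,-0.092,-0.247,0,0],
    [1,-0.092,-0.247,0,0],
    [1,-0.092,-0.247,0,0],
    [1,-0.092,-0.247,0,0],
  ],
)

```text
time: 5.0
tool_pos: [0.5429, -0.0014, 0.2197]
tool_rot: [3.141, -0.0, 2.715]
contact_force: [-0.3, -0.5, -3.9]
opening: 0.0253
grip_force: 50.0
```

```bash
python3 - <<'E'
from h import *
from cell import *
s=observe(); print(s["time"],np.round(s["tool_pos"],4),np.round(s["contact_force"],2))
print(shift(s,.542,-.003,s["tool_pos"][2]))
c=read_camera("wrist"); W=wcloud(c,s); z=W[...,2]
q=W[(np.hypot(W[...,0]-.542,W[...,1])<.1)&(z>.083)&(z<.097)]; print("rim",len(q),rect(q[:,:2]))
cv2.imwrite("pics/w3.png",c["img"][:,:,::-1])
E
```

```text
5.0 [ 0.5429 -0.0014  0.2197] [-0.28 -0.5  -3.86]
[ 0.2 -1.9 -0. ]
rim 2466 [542.4  -4.2 116.3 116.2  12.7]
```

View pics/w3.png

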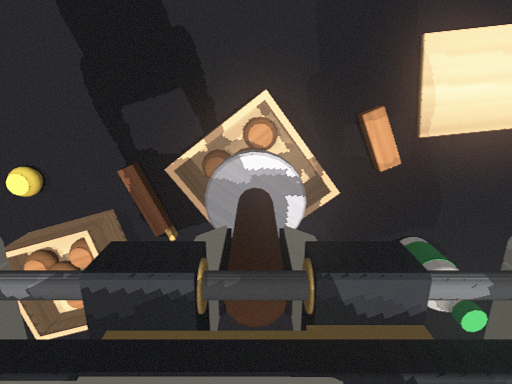

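The wrist view shows the plate above the tall box at (256,195), with the box centred under it. The rim measured by this camera gives a box centre of (0.542, -0.004), so a 2 mm y correction is needed. The other box is at lower left and the glue at lower right, both clear.

Emit:
step_arm(
  plan=[
    [1,0,-0.002,0.015,0],
    [1,0,-0.002,0.035,0],
    [1,0,-0.002,0.055,0],
    [1,0,-0.002,0.066,0],
    [1,0,-0.002,0.069,0],
    [1,0,-0.002,0.071,0],
    [1,0,-0.002,0.073,0],
    [1,0,-0.002,0.075,0],
    [1,0,-0.002,0.077,0],
    [1,0,-0.002,0.079,0],
    [1,0,-0.002,0.081,0],
    [1,0,-0.002,0.083,0],
    [1,0,-0.002,0.085,0],
    [1,0,-0.002,0.087,0],
  ],
)

```text
time: 6.8
tool_pos: [0.5421, -0.0043, 0.1327]
tool_rot: [3.142, 0.0, 2.714]
contact_force: [-0.0, 0.7, -1.5]
opening: 0.0256
grip_force: 50.0
```

Emit:
step_arm(
  plan=[
    [1,0,0,0.001,0],
    [1,0,0,0.002,0],
    [1,0,0,0.003,0],
  ],
)

```text
time: 7.18
tool_pos: [0.5421, -0.0043, 0.1298]
tool_rot: [3.141, 0.0, 2.714]
contact_force: [0.4, -0.1, -1.4]
opening: 0.0254
grip_force: 50.0
```

Emit:
step_arm(
  plan=[
    [1,0,0,0.001,0],
    [1,0,0,0.002,0],
  ],
)

```text
time: 7.42
tool_pos: [0.5421, -0.0042, 0.1277]
tool_rot: [3.141, 0.0, 2.714]
contact_force: [-0.1, -0.1, -2.8]
opening: 0.025
grip_force: 50.0
```

Emit:
step_arm(
  plan=[
    [1,0,0,0.001,0],
    [1,0,0,0.002,0],
  ],
)

```text
time: 7.68
tool_pos: [0.5421, -0.0042, 0.1257]
tool_rot: [3.141, 0.0, 2.714]
contact_force: [-0.2, -0.4, -1.3]
opening: 0.0255
grip_force: 50.0
```

Emit:
step_arm(
  plan=[
    [1,0,0,0.001,0],
    [1,0,0,0.002,0],
  ],
)

```text
time: 7.92
tool_pos: [0.5421, -0.0043, 0.1237]
tool_rot: [3.141, 0.0, 2.714]
contact_force: [0.3, -0.0, -1.7]
opening: 0.0254
grip_force: 50.0
```

Emit:
step_arm(
  plan=[
    [1,0,0,0.001,0],
    [1,0,0,0.0015,0],
  ],
)

```text
time: 8.18
tool_pos: [0.5423, -0.0043, 0.1226]
tool_rot: [3.141, 0.001, 2.714]
contact_force: [-0.8, -0.3, 2.4]
opening: 0.0252
grip_force: 50.0
```

Emit:
step_arm(
  plan=[
    [1,0,0,0.0003,0],
    [1,0,0,0.0003,0],
  ],
)

```text
time: 8.43
tool_pos: [0.5423, -0.0043, 0.1225]
tool_rot: [3.141, 0.001, 2.714]
contact_force: [-0.1, 0.5, 4.5]
opening: 0.0251
grip_force: 50.0
```

Emit:
step_arm(
  plan=[
    [1,0,0,0.0003,0],
    [1,0,0,0.0003,0],
    [1,0,0,0.0003,0],
  ],
)

```text
time: 8.8
tool_pos: [0.5424, -0.0043, 0.1224]
tool_rot: [3.141, 0.001, 2.714]
contact_force: [-1.1, 0.2, 6.8]
opening: 0.0254
grip_force: 50.0
```

```bash
python3 - <<'E'
from cell import *
import numpy as np
s=observe(); print(s["time"],np.round(s["tool_pos"],4),np.round(s["contact_force"],2),np.round(s["torque"],2))
E
```

```text
8.8 [ 0.5424 -0.0043  0.1224] [-1.11  0.25  6.75] [0.04 0.38 0.01]
```

Emit:
step_arm(
  plan=[
    [1,0,0,0.0001,0],
    [1,0,0,0.0001,0],
    [1,0,0,0.0001,0],
    [1,0,0,0.0001,0],
    [1,0,0,0.0001,0],
    [1,0,0,0.0001,0],
    [1,0,0,0.0001,0],
    [1,0,0,0.0001,0],
    [1,0,0,0.0001,0],
    [1,0,0,0.0001,0],
    [1,0,0,0.0001,0],
    [1,0,0,0.0001,0],
  ],
)

```text
time: 10.3
tool_pos: [0.5424, -0.0043, 0.1223]
tool_rot: [3.141, 0.001, 2.714]
contact_force: [-1.1, 0.1, 7.2]
opening: 0.0251
grip_force: 50.0
```

Steady. Lifting slowly at first, then clear, to check the feet.

Emit:
step_arm(
  plan=[
    [1,0,0,-0.001,0],
    [1,0,0,-0.004,0],
    [1,0,0,-0.01,0],
    [1,0,0,-0.02,0],
    [1,0,0,-0.04,0],
    [1,0,0,-0.07,0],
    [1,0,0,-0.097,0],
    [1,0.03,0.08,-0.097,0],
    [1,0.04,0.11,-0.097,0],
    [1,0.04,0.11,-0.097,0],
  ],
)

```text
time: 11.55
tool_pos: [0.551, 0.116, 0.2189]
tool_rot: [3.14, -0.0, 2.719]
contact_force: [0.2, -1.2, -3.7]
opening: 0.0255
grip_force: 50.0
```

```bash
python3 - <<'E'
from h import *
from cell import *
s=observe(); print(s["time"],np.round(s["tool_pos"],4),s["tool_rot"],np.round(s["contact_force"],2))
c=read_camera("top"); W=cloud(c); cv2.imwrite("pics/t4.png",cv2.resize(c["img"][160:270,200:410,::-1],None,fx=3.8,fy=3.8))
print((W[198:248:3,222:280:3,2]*1000).round())
print(shift(s,.5727,-.2535,s["tool_pos"][2]))
E
```

```text
11.55 [0.551  0.116  0.2189] [ 3.14033050e+00 -2.47964575e-04  2.71861641e+00] [ 0.15 -1.19 -3.74]
[[ -0.   1.  -1.  -0.  -0.   1.  -0.  91.  90.  90.  93.  64.  35.   7.
   25.  43.  88.  -1.  -1.  -1.]
 [ -1.   1.   0.  90.  87.  90.  94.  66.  39.   9.  26.  25.  26.  27.
   26.  14.  92.   2.   1.   3.]
 [ 93.  90.  91.  67.  40.  14.  27.  28.  40.  44.  29.  27.  25.  27.
   26.  26.  90.   0.   1.   3.]
 [ 90.  21.  27.  26.  27.  25.  27.  46.  53.  53.  48.  25.  27.  25.
   26.  26.  68.  89.  -2.  -0.]
 [ 91.  50.  27.  27.  27.  28.  23.  54.  53.  nan  54.  44.  27.  25.
   26.  30.  38.  89.  -1.   1.]
 [ 91.  79.  28.  28.  24.  27.  28.  49.  50.  55.  53.  43.  26.  25.
   28.  25.   9.  91.   3.  -0.]
 [ -1. 327. 328.  29.  28.  25.  25.  45.  52.  50.  46.  25.  27.  26.
   27.  24.  28.  91.   1.   2.]
 [327. 329. 329. 328. 327. 329.  25.  26.  25.  44.  45.  25.  25.  29.
   29.  26.  28.  64.  91.  -2.]
 [327. 328. 328. 327. 327. 327.  29.  25.  46.  53.  53.  51.  43.  26.
   26.  26.  25.  36.  90.   1.]
 [327. 328. 328. 329. 328. 328.  28.  29.  50.  51.  52.  54.  49.  44.
   52.  55.  46.   7.  88.  -1.]
 [328. 327. 328. 328. 326.  30.  26.  27.  52.  54.  54.  54.  46.  51.
   53.  51.  51.  45.  88.   2.]
 [326. 327. 327. 328. 327.  46.  53.  49.  26.  52.  52.  47.  27.  52.
   54.  51.  51.  46.  61.  92.]
 [328. 328. 325. 328.  42.  51.  51.  53.  51.  26.  27.  24.  27.  48.
   53.  54.  48.  26.  29.  88.]
 [327. 329. 328. 329.  47.  53.  51.  53.  53.  26.  25.  24.  25.  28.
   40.  44.  27.  29.   6.  89.]
 [328. 331. 329. 328.  27.  50.  53.  54.  47.  28.  24.  26.  27.  28.
   25.  16.  46.  80.  87.  91.]
 [327. 326. 327.  91.  21.  23.  49.  47.  28.  25.  26.  12.  43.  74.
   89.  89.  90.  89.   2.   1.]
 [329. 328. 326.  91.  48.  29.  25.   7.  37.  71.  88.  89.  92.  92.
    4.  -1.   0.  -1.   3.  -2.]]
[-171.5 -328.1   -0.5]
```

View pics/t4.png

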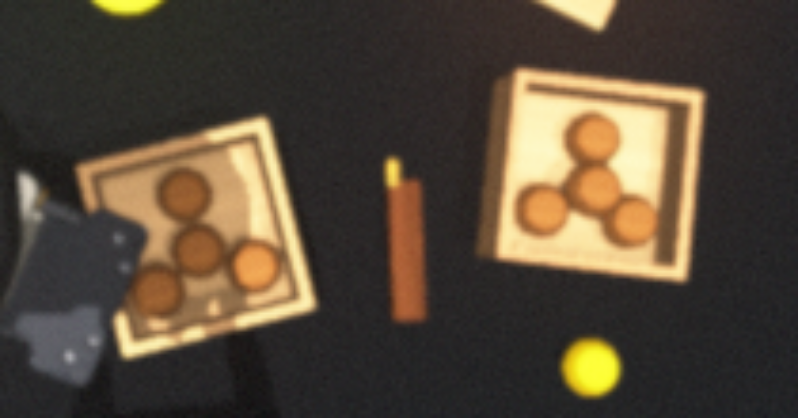

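The picture shows all four feet in the left (tall) box apart and level, with tops at 52–53 mm. In the right (low) box the proud foot is still up at (593,190). On to the lower box.

Emit:
step_arm(
  plan=[
    [1,-0.01,-0.02,0,0],
    [1,-0.03,-0.06,0,0],
    [1,-0.055,-0.105,0,0],
    [1,-0.08,-0.155,0,0],
    [1,-0.105,-0.205,0,0],
    [1,-0.13,-0.25,0,0],
    [1,-0.152,-0.292,0,0],
    [1,-0.165,-0.317,0,0],
    [1,-0.171,-0.328,0,0],
    [1,-0.171,-0.328,0,0],
    [1,-0.171,-0.328,0,0],
    [1,-0.171,-0.328,0,0],
  ],
)

```text
time: 13.1
tool_pos: [0.571, -0.2557, 0.2187]
tool_rot: [3.141, -0.0, 2.715]
contact_force: [-0.0, 0.1, -4.1]
opening: 0.0255
grip_force: 50.0
```

```bash
python3 - <<'E'
from h import *
from cell import *
s=observe(); print(s["time"],np.round(s["tool_pos"],4),np.round(s["contact_force"],2))
c=read_camera("wrist"); W=wcloud(c,s); z=W[...,2]
q=W[(np.hypot(W[...,0]-.5727,W[...,1]+.2535)<.1)&(z>.058)&(z<.072)]; print("rim",len(q),rect(q[:,:2]))
q=W[(np.hypot(W[...,0]-.5727,W[...,1]+.2535)<.07)&(z>.14)&(z<.158)]; print("plate",len(q),rect(q[:,:2]),np.linalg.lstsq(np.c_[q[:,:2]-q[:,:2].mean(0),np.ones(len(q))],q[:,2],rcond=None)[0])
print(shift(s,.5727,-.2535,s["tool_pos"][2]))
E
```

```text
13.1 [ 0.571  -0.2557  0.2187] [-0.02  0.13 -4.05]
rim 2081 [ 573.4 -254.9  116.4  116.4   81.4]
plate 5268 [ 567.  -254.7   75.3   67.5   66.9] [ 0.0171048  -0.00747228  0.15004723]
[-0.7  2.7  0. ]
```

Emit:
step_arm(
  plan=[
    [1,-0.001,0.0025,0.015,0],
    [1,-0.001,0.0025,0.035,0],
    [1,-0.001,0.0025,0.055,0],
    [1,-0.001,0.0025,0.066,0],
    [1,-0.001,0.0025,0.069,0],
    [1,-0.001,0.0025,0.071,0],
    [1,-0.001,0.0025,0.073,0],
    [1,-0.001,0.0025,0.075,0],
    [1,-0.001,0.0025,0.077,0],
    [1,-0.001,0.0025,0.079,0],
    [1,-0.001,0.0025,0.081,0],
    [1,-0.001,0.0025,0.083,0],
    [1,-0.001,0.0025,0.085,0],
    [1,-0.001,0.0025,0.087,0],
  ],
)

```text
time: 14.9
tool_pos: [0.5729, -0.2551, 0.1316]
tool_rot: [3.142, 0.0, 2.714]
contact_force: [0.4, -0.0, -2.2]
opening: 0.025
grip_force: 50.0
```

Emit:
step_arm(
  plan=[
    [1,0,0,0.001,0],
    [1,0,0,0.002,0],
  ],
)

```text
time: 15.15
tool_pos: [0.5728, -0.2551, 0.1296]
tool_rot: [3.142, 0.0, 2.714]
contact_force: [0.1, 0.0, -1.4]
opening: 0.0256
grip_force: 50.0
```

Emit:
step_arm(
  plan=[
    [1,0,0,0.001,0],
    [1,0,0,0.0015,0],
  ],
)

```text
time: 15.4
tool_pos: [0.5728, -0.2551, 0.128]
tool_rot: [3.142, 0.0, 2.714]
contact_force: [-0.3, 0.0, -2.3]
opening: 0.0253
grip_force: 50.0
```

Emit:
step_arm(
  plan=[
    [1,0,0,0.001,0],
    [1,0,0,0.0015,0],
  ],
)

```text
time: 15.65
tool_pos: [0.5728, -0.2551, 0.1264]
tool_rot: [3.142, 0.0, 2.714]
contact_force: [-0.5, 0.2, -2.0]
opening: 0.0257
grip_force: 50.0
```

Emit:
step_arm(
  plan=[
    [1,0,0,0.001,0],
    [1,0,0,0.0015,0],
  ],
)

```text
time: 15.9
tool_pos: [0.5728, -0.2551, 0.1249]
tool_rot: [3.141, 0.0, 2.714]
contact_force: [1.2, 0.1, -2.1]
opening: 0.0252
grip_force: 50.0
```

Emit:
step_arm(
  plan=[
    [1,0,0,0.001,0],
    [1,0,0,0.0015,0],
  ],
)

```text
time: 16.15
tool_pos: [0.5728, -0.2551, 0.1234]
tool_rot: [3.142, 0.0, 2.714]
contact_force: [-0.8, -0.3, -1.9]
opening: 0.0253
grip_force: 50.0
```

Emit:
step_arm(
  plan=[
    [1,0,0,0.001,0],
    [1,0,0,0.0015,0],
  ],
)

```text
time: 16.4
tool_pos: [0.5728, -0.2551, 0.1219]
tool_rot: [3.141, 0.0, 2.714]
contact_force: [-0.4, 0.6, -2.0]
opening: 0.0252
grip_force: 50.0
```

Emit:
step_arm(
  plan=[
    [1,0,0,0.001,0],
    [1,0,0,0.001,0],
  ],
)

```text
time: 16.65
tool_pos: [0.5729, -0.2552, 0.1215]
tool_rot: [3.142, 0.001, 2.714]
contact_force: [-1.3, 0.2, 2.0]
opening: 0.0252
grip_force: 50.0
```

Firm. Leaning up to about the same load.

Emit:
step_arm(
  plan=[
    [1,0,0,0.0004,0],
    [1,0,0,0.0007,0],
    [1,0,0,0.0007,0],
  ],
)

```text
time: 17.02
tool_pos: [0.5731, -0.2552, 0.1213]
tool_rot: [-3.141, 0.001, 2.714]
contact_force: [-1.3, 1.3, 6.6]
opening: 0.0255
grip_force: 50.0
```

Emit:
step_arm(
  plan=[
    [1,0,0,0.0001,0],
    [1,0,0,0.0001,0],
    [1,0,0,0.0001,0],
    [1,0,0,0.0001,0],
    [1,0,0,0.0001,0],
    [1,0,0,0.0001,0],
    [1,0,0,0.0001,0],
    [1,0,0,0.0001,0],
    [1,0,0,0.0001,0],
    [1,0,0,0.0001,0],
    [1,0,0,0.0001,0],
    [1,0,0,0.0001,0],
  ],
)

```text
time: 18.52
tool_pos: [0.5731, -0.2553, 0.1213]
tool_rot: [-3.142, 0.002, 2.714]
contact_force: [-0.7, -0.0, 6.9]
opening: 0.0251
grip_force: 50.0
```

Emit:
step_arm(
  plan=[
    [1,0,0,-0.001,0],
    [1,0,0,-0.004,0],
    [1,0,0,-0.01,0],
    [1,0,0,-0.02,0],
    [1,0,0,-0.04,0],
    [1,0,0,-0.07,0],
    [1,0,0,-0.097,0],
    [1,0.02,0.04,-0.1,0],
    [1,0.04,0.09,-0.1,0],
    [1,0.06,0.13,-0.1,0],
    [1,0.08,0.18,-0.1,0],
    [1,0.1,0.23,-0.1,0],
    [1,0.12,0.28,-0.1,0],
    [1,0.14,0.33,-0.1,0],
    [1,0.16,0.38,-0.1,0],
    [1,0.18,0.42,-0.1,0],
    [1,0.19,0.44,-0.1,0],
    [1,0.19,0.44,-0.1,0],
    [1,0.19,0.44,-0.1,0],
  ],
)

```text
time: 20.9
tool_pos: [0.5826, 0.2228, 0.2203]
tool_rot: [-3.141, 0.0, 2.713]
contact_force: [-0.3, -0.3, -4.6]
opening: 0.0256
grip_force: 50.0
```

```bash
python3 - <<'E'
from h import *
from cell import *
s=observe(); print(s["time"],np.round(s["tool_pos"],4),s["tool_rot"],np.round(s["contact_force"],2))
c=read_camera("top"); W=cloud(c); cv2.imwrite("pics/t5.png",cv2.resize(c["img"][160:270,200:410,::-1],None,fx=3.8,fy=3.8))
print(np.nan_to_num(W[180:236:3,330:386:3,2]*1000).astype(int))
W=W[180:260,105:195];I=c["img"][180:260,105:195].astype(int);z=W[...,2]
m=(I[...,0]>100)&(I[...,0]-I[...,2]>30)&(z>.003)&(z<.014); print("pad top",m.sum(),rect(W[m][:,:2]))
print(shift(s,.560,.2515,s["tool_pos"][2]))
E
```

```text
20.9 [0.5826 0.2228 0.2203] [-3.14083598e+00  2.65770530e-04  2.71295425e+00] [-0.34 -0.25 -4.59]
[[ 0 38 65 67 65 66 62 -1 -1  4  0  1  1  0  3  0  3 -2  0]
 [ 7 43 64 34 39 46 55 62 65 66 66 65 65 64 64  0  1  0  0]
 [13 46 65 26 24 25 27 24 12 20 27 35 40 46 51 58 62 64  1]
 [14 50 63 24 30 23 27 25 48 47 28 24 26 25 25 21 42 66  2]
 [20 53 64 27 26 25 25 47 50 51 53 22 26 26 24 22 43 64 -1]
 [24 58 65 26 25 27 38 51 55 50 51 26 23 26 26 24 46 65  0]
 [28 60 23 24 25 26 25 47 51 53 52 23 27 26 26 27 48 63 -2]
 [33 63 27 25 26 24 26 27 45 47 27 28 26 25 26 27 49 66  1]
 [37 63 27 26 25 28 25 44 47 45 23 29 26 26 27 32 52 64 -2]
 [38 62 25 26 24 26 43 52 50 53 52 22 26 25 26 35 55 64  0]
 [42 69 42 54 50 45 44 51 50 52 51 22 28 25 26 34 57 66  1]
 [45 63 46 54 52 51 42 52 51 53 50 41 50 47 25 37 57 63  1]
 [50 65 52 52 52 51 28 42 45 48 44 49 53 51 51 38 59 64  1]
 [52 66 47 51 51 53 26 25 28 25 42 53 51 52 51 40 63  0 -1]
 [57 65 25 45 45 26 28 21 25 28 43 50 53 50 51 40 63  0 -1]
 [62 62 27 26 25 25 29 25 25 25 28 40 46 47 23 44 63  0  0]
 [-2 20 65 67 64 64 65 63 64  6  5 26 25 26 27 48 64 -1  1]
 [ 0  0 -2  0 -1  1  1  0  0  2 61 61 65 64 65 65 65  0  2]
 [ 0  2  0  0  0 -1  0  0  0 -2  0 -5 -3  0  0 -2 -1  0 -1]]
pad top 327 [558.2 251.7 110.  110.3  71.5]
[32.5 16.7 -0. ]
```

View pics/t5.png

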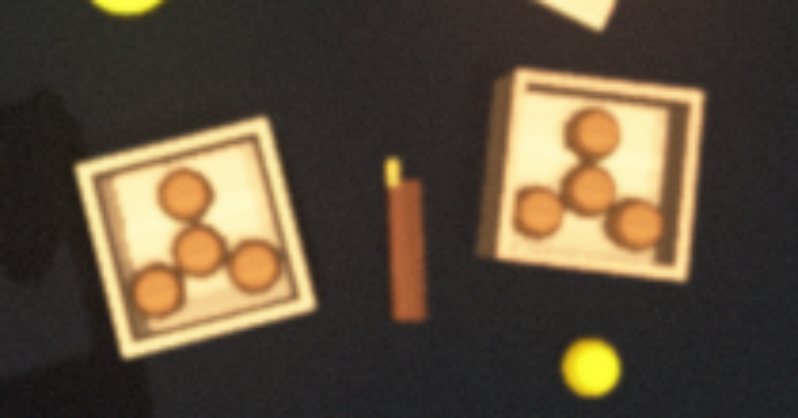

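Both boxes show four separate feet with tops at about 52 mm, all flat. Next is moving to the pad centre at (0.559, 0.2513) and lowering.

Emit:
step_arm(
  plan=[
    [1,0.02,0.01,0,0],
    [1,0.0335,0.016,0,0],
    [1,0.0335,0.016,0,0],
    [1,0.0335,0.016,0.04,0],
    [1,0.0335,0.016,0.08,0],
    [1,0.0335,0.016,0.11,0],
    [1,0.0335,0.016,0.122,0],
    [1,0.0335,0.016,0.125,0],
    [1,0.0335,0.016,0.127,0],
    [1,0.0335,0.016,0.127,0],
  ],
)

```text
time: 22.2
tool_pos: [0.5592, 0.2527, 0.0943]
tool_rot: [3.14, 0.001, 2.714]
contact_force: [-0.7, -0.5, -3.9]
opening: 0.0254
grip_force: 50.0
```

```bash
python3 - <<'E'
from h import *
from cell import *
s=observe(); print(s["time"],np.round(s["tool_pos"],4),np.round(s["contact_force"],2))
c=read_camera("wrist"); W=wcloud(c,s); z=W[...,2]; I=c["img"].astype(int)
near=np.hypot(W[...,0]-.5595,W[...,1]-.252)<.085
q=W[near&(z>.018)&(z<.03)]; print("plate",len(q),q.mean(0),rect(q[:,:2]))
m=near&(I[...,0]>110)&(I[...,0]-I[...,2]>35)&(z>.003)&(z<.014); print("pad",m.sum(),rect(W[m][:,:2]))
cv2.imwrite("pics/w6.png",cv2.resize(c["img"][:300,100:412,::-1],None,fx=1.9,fy=1.9))
E
```

```text
22.2 [0.5592 0.2527 0.0943] [-0.71 -0.47 -3.85]
plate 5191 [0.54945713 0.25658073 0.02563695] [555.3 253.9  75.4  67.2  65. ]
pad 3205 [554.9 251.6 110.4  99.6  71.2]
```

View pics/w6.png

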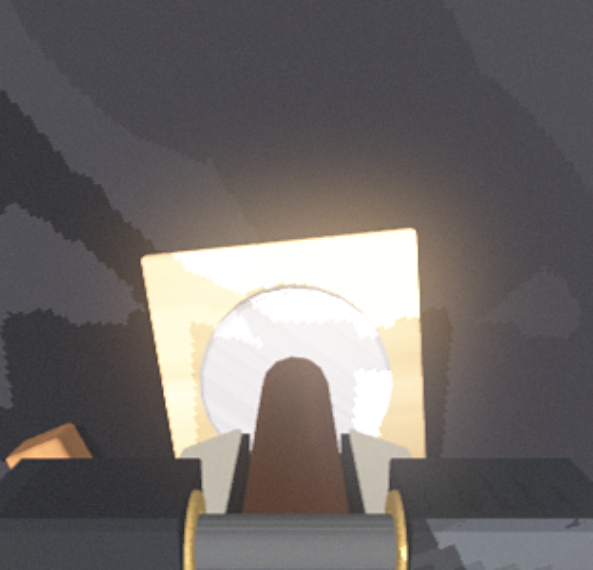

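The wrist view shows the plate centred at (297,375) a few mm above the pad, whose centre column is about 291. It is about 1.5 mm too far right (+y), so I'll nudge it and set it down.

Emit:
step_arm(
  plan=[
    [1,0,-0.0015,0.001,0],
    [1,0,-0.0015,0.002,0],
    [1,0,-0.0015,0.003,0],
    [1,0,-0.0015,0.003,0],
  ],
)

```text
time: 22.75
tool_pos: [0.5579, 0.2512, 0.0901]
tool_rot: [-3.142, -0.0, 2.714]
contact_force: [0.2, 0.2, -4.0]
opening: 0.0254
grip_force: 50.0
```

Emit:
step_arm(
  plan=[
    [1,0,0,0.0005,0],
    [1,0,0,0.001,0],
  ],
)

```text
time: 23.0
tool_pos: [0.5581, 0.2512, 0.0897]
tool_rot: [3.141, 0.0, 2.714]
contact_force: [-1.2, -0.6, 2.0]
opening: 0.0253
grip_force: 50.0
```

Contact, with the weight on the pad. Releasing.

Emit:
step_arm(
  plan=[
    [1,0,0,-0.0003,0],
    [0.2,0,0,-0.0003,0],
    [-0.5,0,0,-0.0003,0],
    [-1,0,0,-0.0003,0],
    [-1,0,0,-0.0003,0],
    [-1,0,0,-0.0003,0],
    [-1,0,0,-0.0003,0],
    [-1,0,0,-0.0003,0],
  ],
)

```text
time: 24.0
tool_pos: [0.558, 0.2512, 0.0895]
tool_rot: [3.141, 0.0, 2.714]
contact_force: [-0.2, 0.1, 0.3]
opening: 0.09
grip_force: 0.0
```

Emit:
step_arm(
  plan=[
    [-1,0,0,-0.03,0],
    [-1,0,0,-0.07,0],
    [-1,0,0,-0.12,0],
    [-1,0,0,-0.14,0],
    [-1,0.05,0.02,-0.14,0],
    [-1,0.1,0.04,-0.14,0],
    [-1,0.16,0.05,-0.14,0],
    [-1,0.22,0.055,-0.14,0],
    [-1,0.28,0.055,-0.14,0],
    [-1,0.34,0.055,-0.14,0],
    [-1,0.34,0.055,-0.14,0],
    [-1,0.34,0.055,-0.14,0],
  ],
)

```text
time: 25.5
tool_pos: [0.2718, 0.4423, 0.2297]
tool_rot: [3.141, 0.001, 2.715]
contact_force: [0.3, 0.9, -0.8]
opening: 0.0919
grip_force: 0.0
```

```bash
python3 - <<'E'
from h import *
from cell import *
s=observe(); print(s["time"],np.round(s["tool_pos"],4),np.round(s["contact_force"],2),s["opening"])
c=read_camera("top"); cv2.imwrite("pics/t7.png",c["img"][:,:,::-1]); W0=cloud(c); W=W0[180:260,105:195];I=c["img"][180:260,105:195].astype(int);z=W[...,2]
m=(I[...,0]>120)&(I[...,0]-I[...,2]>40)&(z>.002)&(z<.016); print("pad",rect(W[m][:,:2]))
for lo,hi in((.128,.15),(.017,.028)):
  q=W[(z>lo)&(z<hi)&~m]; print(rect(q[:,:2]),q.mean(0))
for k,(a,b,d,e,lo,hi) in dict(off=(180,205,190,230,.012,.03),glue=(172,212,122,162,.05,.14)).items():
  P=W0[d:e,a:b]; q=P[(P[...,2]>lo)&(P[...,2]<hi)]; print(k,q.mean(0))
E
```

```text
25.5 [0.2718 0.4423 0.2297] [ 0.29  0.86 -0.78] 0.09194430632528783
pad [561.9 225.4 165.7 132.9  73.3]
[556.9 251.1  23.1  24.1  80.6] [0.55699958 0.25018665 0.13949516]
[563.7 209.   75.2 158.7   8.3] [0.56140878 0.21914867 0.02180682]
off [0.5754064  0.13936969 0.01933966]
glue [0.72972446 0.12721299 0.09575571]
```

View pics/t7.png

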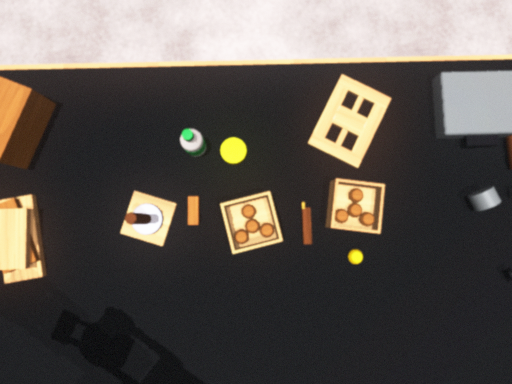

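The final view shows the tamper upright on its pad at (147,217), about 2 mm from its middle. Both boxes are level and the bystanders I measured have not moved, so I'm handing in.

```bash
python3 -c "
from cell import *
print(hand_in())"
```

```text
the job is handed in; nothing more can be done
None
```

I tamped the feet flat in the taller box and then the lower one, leaning about 11 N for over a second on each firm bed. The tamper is back upright about 2 mm from the middle of its pad, and the job was handed in at 25.5 s.

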